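# Hold a beech strip on the sawing board for the cut

### The job

I want to saw the long beech strip to length. Swing the flip stop on the sawing board's fence down, then lay the strip flat on the board, slide it back against the fence and along until its left end meets the stop, and finish holding it there for me: one firm slanting push with the fingers that presses it down onto the board and against the fence at the same time. Do not let go at the end, and leave everything else on the bench where it lies.

Things in the scene. Friction and masses are not known exactly. Their poses are not given: they have to be found in the camera images.
- strip: the workpiece: a straight plain beech strip, 200 mm long (its y), 45 wide (its x), 25 high (its z), 0.13 to 0.22 kg, loose, flat on the table; the only long one of the light wooden pieces. Origin: centre of its underside. Either way round is right. Smooth and waxed: friction coefficient on board and fence 0.3 to 0.42
- board: the sawing board: plywood with a smooth dark brown face, screwed to the table, 200 mm deep (its x), 340 long (its y), top 18 mm over the table. Origin: centre of its underside; +x points away from the robot to the fence, +y to the left along the fence. A thin black saw slot lies 70 mm right of its centre
- fence: the fixed fence on the board's far edge: a wooden rail with an aluminium track on top, 24 mm deep (x), 340 long (y), 48 high over the board, axes as the board's. Origin: centre of its underside, on the board's top. Its working face, towards the robot, is 12 mm on the -x side of the origin; a 3 mm saw slot cuts it 70 mm right of centre
- stop: the flip stop's carriage, locked on the left half of the fence's top: an aluminium block 30 x 36 x 22 mm; a black knob on it reaches 36 mm over the fence's top. Origin: centre of its underside; axes as the board's. Its arm is hinged on its right side (-y) on an axis along y, 11 mm over and in line with the origin
- stop_arm (a joint): L-shaped stop arm, 10 mm thick (y). 0 = fully down: its top is 86 mm over the table, it reaches 28 mm in front of the fence face and hangs to 3 mm over the board, 4 mm clear of the face. Grows (rad) as it swings up towards the robot; starts at 1.0 to 1.6 (leg about level). Friction (0.1 N m) holds it anywhere: press the leg down near its tip, then push it back towards the fence to its end stop
- stop_tip (a point): middle of the free end of the stop arm's leg; moves with the arm. Seen from the hinge with the arm down: 28 mm towards the robot and 56 mm lower
- corner (a point): the inside corner where board top, fence face and the right side of the lowered stop arm meet; fixed, axes as the board's. The strip is home when its origin is 22.5 mm to the -x side and 100 mm to the -y side of this point, at its height, its length along the fence. The lowered arm is 10 mm thick, from this point to +y
- short_block: a short beech block of the same section, 45 x 95 x 25 mm: leave it alone
- sawn_end: a sawn-off beech end, 45 x 35 x 25 mm, lying on the near right corner of the sawing board: leave it alone
- pencil: a flat carpenter's pencil, 170 x 13 x 8 mm, on the table left of the board's far end: leave it alone
- saw: a gent's saw lying flat, 300 mm long, 28 mm high, to the right of the sawing board: leave it alone
- square: a try square lying flat, 160 x 110 mm, 18 mm high, beyond the fence: leave it alone
There are look-alikes about, which are no part of the job. Leave any blue, red or turquoise look-alike of the strip alone.

How it is judged:
On the way, in this order (a step that is already met when the one before it is completed fails the run):
1. the flip stop's arm is swung down (value of joint stop_arm below 0.15 rad), for 0.2 s.
2. the strip lies flat on the sawing board, in front of the fence (z of strip in the frame of corner between -0.003 and 0.004 m and x of strip in the frame of corner between -0.16 and 0 m and y of strip in the frame of corner between -0.25 and 0 m and angle between the z axis of strip and the z axis of board, either way round below 0.06 rad), for 0.2 s.
At the end, for the whole second after the job is handed in: Stop arm down (under 0.15 rad); strip flat on the board, within 2.5 mm of the fence and 0.03 rad of parallel, left end within 3 mm of the stop, at rest; fingers still on it (over 4 N), pressing it on the fence with over 3 N and on the board with over 5 N (value of joint stop_arm below 0.15 rad and x of strip in the frame of corner between -0.025 and -0.018 m and y of strip in the frame of corner between -0.103 and -0.095 m and z of strip in the frame of corner between -0.003 and 0.003 m and angle between the y axis of strip and the y axis of fence, either way round below 0.03 rad and angle between the z axis of strip and the z axis of board, either way round below 0.04 rad and contact force between strip and fence above 3 N and contact force between strip and board above 5 N and contact force between the fingers and strip above 4 N and linear speed of strip below 0.01 m/s); the arm keeps its last pose, push and grip.
It fails at once if another thing on the bench was moved more than 40 mm (distance of any of short_block, sawn_end, pencil, saw, square from where it was at the start of the episode above 0.04 m).
It also fails if it takes over 72 s, if anything falls off the work surface, if the arm or the gripper's body presses on something with over 40 N, if the wrist force passes 120 N, or if a joint passes its speed limit or range.

### The arm

A 7-joint arm with a two-finger parallel gripper is mounted at the origin on the work surface. World frame = base frame: x ahead of the robot, y to its left, z up, the work surface at z = 0. Lengths are in m, angles in rad, forces in N, time in s.
With the tool pointing down it reaches from about 0.4 to 0.85 m from the base axis. Payload 10.4 kg.
Tool frame: the origin (TCP) lies at the centre of the arm's flange, where the gripper is bolted on; the fingertips stand 182 mm ahead of it and the grasp point (between the pads) lies r.grasp_offset ahead of it (r.grasp_offset is the distance from the TCP to the grasp point, in m); z points along the fingers, y is the line along which they close (so a half turn about z gives the same grasp; the last joint's range is limited). The gripper opens to 87 mm and grips with 3 to 60 N. Pads are 19 mm wide; open, the fingers measure 117 mm over their backs; the gripper's body (75 mm by 190 mm) begins 51 mm behind the grasp point.
Start: joints at [-1.131, 0.332, -0.065, 1.46, 0.022, 1.35, -0.088], TCP at [0.279, 0.559, 0.405] pointing down, gripper open.
Joint ranges: [-2.6, 2.6], [-0.5, 2.12], [-1.47, 1.34], [0.16, 2.42], [-1.27, 4.41], [0.06, 2.06], [-2.6, 2.6]. Speed limits (rad/s): [2.22, 2.22, 2.79, 2.79, 3.14, 3.14, 3.14].

### API

Orientations are given as a unit quaternion [x, y, z, w].
In Python, from bench import status, vision, job, spotter, r gives the robot as it stands. The module is installed in compiled form; this text tells all that it offers.
- The arm moves only by the tool play_rows, never from a script. Its argument "series" is a list of rows, each a list of 6 numbers: the shift along the tool's x, y, z each as a share of 150 mm, from -1 to 1, then the turn, a rotation vector about the tool's x, y, z each as a share of 30 degrees, from -1 to 1. In form: [[x, y, z, ax, ay, az], ...]. A call has 1 to 5 rows; each row is the pose to reach, as a shift and turn from the pose commanded when the call began, along the tool's axes at that moment; what a row does not reach only later rows make up. A row lasts 1/10 s, in which the tool goes at most 50 mm and 8.59 degrees, less where a joint would pass 70% of its speed; a pose out of reach is approached as far as the arm can. A call with a number of a shift or a turn outside -1 to 1 is refused whole. A call with a gripper value outside its range is refused whole. "fingers" is the opening, from -1 (shut) to 1 (fully open), set as the call begins (left out, the last holds). The fingers move at their own pace and stop on an object; "squeeze" is the grip in N (left out, the last holds). Time passes only in rows, so rows that repeat a pose let the fingers close. It gives the time, the measured TCP pose, the force, the opening and the grip force at its end, in the units of the state.
- status.read_state(): the state, without advancing time (a new reading comes with each control period).
- vision.camera(name): name is "scene" or "top"; returns the picture (400x640x3 uint8, blue, green, red); there is no depth.
- vision.calibration(name): a dict with "fx", "fy", "cx", "cy" (pixels), "D" ([k1, k2, p1, p2, k3] as OpenCV has them; the pictures are not rectified), "rvec" (rotation vector, rad) and "tvec" (3), from world to camera coordinates, as OpenCV has them. Camera axes: x right, y down, z forward; pixel columns grow to the right and rows downward; lengths in m; the calibration is good to about 2 mm. A picture is of the moment at which its call begins. calibration takes no time and is no camera call.
- job.close_job(): hands the job in; it is judged then, once.
Trained networks look in the newest picture that a camera, given by its name, has taken for a name from the list of things; names that differ only in an ending like _2 or _b are one class to them, and where a whole thing is asked for, a point or a joint stands for the part that bears it (a point fixed in the world has none). Each returns a list of dicts, best first, with "conf" (0 to 1); they miss things now and then, are a little off and sometimes report something else, mostly with a low value. They report only what shows in the picture. A call takes as long as a camera call. They do not tell look-alikes from the thing itself.
- spotter.boxes_of(camera, name): "point" ([x, y, z] in m, in world coordinates, good to about 4 mm: the middle of the surface that is visible of it).
- spotter.regions_of(camera, name): "pixels" (400x640 bool, what is visible of it).
The state is a dict: "time": time; "joint_positions": joint angles; "joint_vel": joint speeds; "joint_torque": joint torques, N m; "ee_pos": TCP position; "eef_rot": TCP orientation; "ft_force": force on the tool from outside, world axes, zero at the start; "torque": the same for the moment, N m; "width": finger opening in m; "grip_force": force on a finger pad.
Only numpy, scipy, OpenCV 4.12 (cv2) and the standard library are available. Lean on these libraries where they do the work, as an engineer would, in place of code of your own. Each camera call takes 0.05 s, during which the arm holds its last target. There are 200 camera calls.

## Working session

There is one attempt and no reset: what is moved stays moved. The work goes in short steps, Python scripts to look and compute and a tool call to move; the robot and the scene stay as the last step left them, time stands still between calls to the robot, and variables do not carry over. Pictures are saved under pics/ and viewed, at most 10 in all, crops included, and the job is handed in when it is done.

Besides the shell and the picture viewer there is one more tool, called after "Call:" as name(argument=value, ...) on one line, values as JSON. play_rows: Moves the arm, as the interface text tells. Shift numbers are shares of 150 mm and turn numbers shares of 30 degrees, none past 1 either way. Its arguments: {"type":"object","properties":{"series":{"type":"array","items":{"type":"array","items":{"type":"number"}}},"fingers":{"type":"number"},"squeeze":{"type":"number"}},"required":["series"]}

```bash
mkdir -p pics; python3 - <<'E'
from bench import status, vision, job, spotter, r
import cv2, numpy as np
for c in ("scene","top"):
    im=vision.camera(c); cv2.imwrite(f"pics/{c}0.png",im)
    k=vision.calibration(c); print(c,{a:np.round(b,4).tolist() for a,b in k.items()})
    for n in ("strip","board","fence","stop","stop_arm","stop_tip","short_block","sawn_end","pencil"):
        for d in spotter.boxes_of(c,n)[:3]: print(n,np.round(d["point"],3),round(d["conf"],2))
print(r.grasp_offset); print(status.read_state())
E
```

```text
scene {'fx': 375.7092, 'fy': 375.7092, 'cx': 323.0658, 'cy': 202.3313, 'D': [-0.0186, 0.0, 0.0, 0.0, 0.0], 'rvec': [1.0172, 2.6037, -0.8093], 'tvec': [0.317, -0.2853, 1.4034]}
strip [0.468 0.354 0.027] 0.97
strip [0.328 0.624 0.022] 0.73
strip [0.351 0.018 0.028] 0.59
board [ 0.569 -0.05   0.013] 0.89
fence [ 0.677 -0.081  0.067] 0.9
fence [ 0.516 -0.199  0.045] 0.27
stop_arm [0.647 0.001 0.1  ] 0.59
stop_tip [0.646 0.004 0.099] 0.62
short_block [0.461 0.24  0.024] 0.68
sawn_end [ 0.515 -0.202  0.045] 0.74
pencil [0.659 0.268 0.009] 0.73
top {'fx': 483.6151, 'fy': 483.6151, 'cx': 325.5932, 'cy': 191.4482, 'D': [-0.0717, 0.0, 0.0, 0.0, 0.0], 'rvec': [2.161, -2.0461, 0.2185], 'tvec': [0.0456, 0.5115, 1.6709]}
strip [0.345 0.01  0.022] 0.97
strip [0.459 0.354 0.025] 0.88
strip [0.275 0.33  0.026] 0.56
board [ 0.567 -0.077  0.015] 0.69
fence [ 0.662 -0.098  0.065] 0.85
stop [0.666 0.005 0.102] 0.5
stop_arm [ 0.643 -0.006  0.098] 0.41
stop_tip [ 0.642 -0.004  0.101] 0.57
short_block [0.452 0.232 0.026] 0.61
sawn_end [ 0.51  -0.21   0.039] 0.61
pencil [0.66  0.264 0.008] 0.57
0.1635
{'time': 1.0, 'joint_positions': array([-1.13060896,  0.33221197, -0.06471711,  1.46011726,  0.02159686,
        1.34991767, -0.08849603]), 'joint_vel': array([ 1.30850095e-03,  6.76245300e-04, -2.68997773e-05,  1.44599177e-03,
       -2.38677778e-04, -4.79784472e-05,  8.27896117e-04]), 'joint_torque': array([-1.50094533e-03, -6.23034739e+01,  2.33842491e-02, -3.90124226e+01,
       -6.14328054e-02,  3.15537688e-02, -2.25592225e-05]), 'ee_pos': array([0.27900564, 0.55926762, 0.40475984]), 'eef_rot': array([ 2.29323062e-01,  9.73350365e-01,  2.19174646e-05, -7.47851889e-06]), 'ft_force': array([-0.42410957, -0.03069272,  0.55942111]), 'torque': array([-0.08323226, -0.0206913 , -0.04028736]), 'grip_force': 0.0, 'width': 0.08677767012837123}
```

View pics/scene0.png

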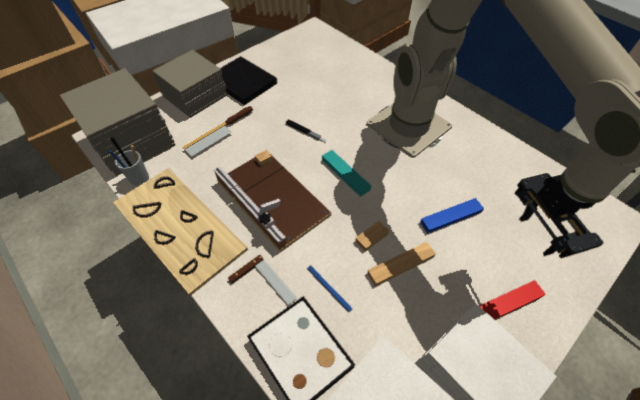

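View pics/top0.png

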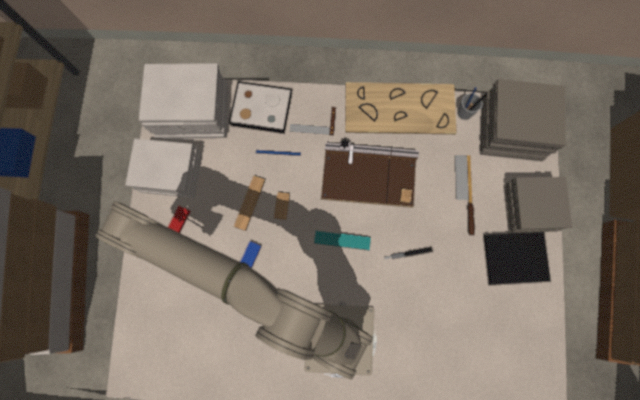

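The scene picture shows the only light beech long piece at (400,263), or (250,203) in the top view. It could be confused with blue (452,215), red (513,300), turquoise (346,172) and the short block (371,235). I choose the plain beech one. The flip stop is at (268,213), with its arm pointing towards the robot.

```bash
cat > h.py <<'E'
from bench import status, vision, job, spotter, r
import cv2, numpy as np
from scipy.spatial.transform import Rotation as R
def cam(c):
    k=vision.calibration(c); K=np.array([[k["fx"],0,k["cx"]],[0,k["fy"],k["cy"]],[0,0,1.]])
    return K,np.array(k["D"],float),np.array(k["rvec"],float),np.array(k["tvec"],float)
def rays(c,px):
    K,D,rv,t=cam(c); u=cv2.undistortPoints(np.array(px,float).reshape(-1,1,2),K,D)[:,0]
    M=cv2.Rodrigues(rv)[0]; return -M.T@t, np.c_[u,np.ones(len(u))]@M
def plane(c,px,z):
    o,d=rays(c,px); return o+d*((z-o[2])/d[:,2])[:,None]
def proj(c,P):
    K,D,rv,t=cam(c); return cv2.projectPoints(np.array(P,float).reshape(-1,1,3),rv,t,K,D)[0][:,0]
def tri(pa,pb):
    A=np.zeros((3,3));b=np.zeros(3)
    for c,p in (("scene",pa),("top",pb)):
        o,d=rays(c,[p]); d=d[0]/np.linalg.norm(d[0]); Q=np.eye(3)-np.outer(d,d); A+=Q;b+=Q@o
    return np.linalg.solve(A,b)
def st():
    s=status.read_state(); return s
def local(vec,s=None):  # world shift -> tool units
    s=s or st(); return R.from_quat(s["eef_rot"]).inv().apply(vec)/0.15
def boxcorners(p,yaw,L):  # L=(x,y,z) sizes, p underside centre
    q=np.array([[a,b,c] for c in (0,1) for a,b in ((-.5,-.5),(-.5,.5),(.5,.5),(.5,-.5))])*L
    return R.from_euler("z",yaw).apply(q)+p
E
python3 - <<'E'
from h import *
for c in ("scene","top"):
    im=vision.camera(c)
    for n,z in (("strip",.025),("board",.018),("fence",.066)):
        for d in spotter.regions_of(c,n)[:4]:
            m=d["pixels"].astype(np.uint8)
            col=im[m>0].mean(0)
            ct=max(cv2.findContours(m,0,1)[0],key=cv2.contourArea)[:,0]
            P=plane(c,ct,z)[:,:2].astype(np.float32)
            rc=cv2.minAreaRect(P*1000)
            print(c,n,round(d["conf"],2),m.sum(),col.round(),np.round(cv2.boxPoints(rc)).tolist(),np.round(rc[1]),round(rc[2],1))
    x={"scene":(170,130,460,300),"top":(220,120,440,250)}[c]
    cr=im[x[1]:x[3],x[0]:x[2]]
    cv2.imwrite(f"pics/{c}1.png",cv2.resize(cr,None,fx=2.7 if c=="scene" else 3.6,fy=2.7 if c=="scene" else 3.6,interpolation=cv2.INTER_CUBIC))
E
```

```text
scene strip 0.96 1114 [ 56.  61. 193.] [[228.0, 635.0], [400.0, 572.0], [417.0, 618.0], [244.0, 681.0]] [ 49. 183.] 70.0
scene strip 0.83 1064 [157.  85.  54.] [[113.0, 362.0], [315.0, 288.0], [336.0, 343.0], [133.0, 418.0]] [ 59. 216.] 69.9
scene strip 0.77 787 [92. 98. 33.] [[308.0, -89.0], [363.0, -95.0], [383.0, 114.0], [328.0, 119.0]] [209.  55.] 84.4
scene strip 0.71 1166 [ 68. 103. 132.] [[356.0, 357.0], [553.0, 300.0], [567.0, 350.0], [370.0, 406.0]] [ 51. 205.] 74.1
scene board 0.7 4295 [41. 56. 80.] [[467.0, -243.0], [668.0, -254.0], [688.0, 97.0], [487.0, 108.0]] [351. 201.] 86.8
scene fence 0.62 991 [107. 113. 122.] [[648.0, -253.0], [686.0, -254.0], [693.0, -6.0], [655.0, -5.0]] [248.  38.] 88.4
top strip 0.98 789 [ 97. 101.  51.] [[306.0, -92.0], [359.0, -96.0], [376.0, 103.0], [323.0, 108.0]] [200.  53.] 85.3
top strip 0.72 352 [ 39.  41. 113.] [[335.0, 589.0], [417.0, 558.0], [436.0, 609.0], [354.0, 640.0]] [54. 88.] 69.4
top strip 0.68 740 [ 71.  96. 120.] [[355.0, 351.0], [548.0, 297.0], [562.0, 346.0], [368.0, 400.0]] [ 51. 201.] 74.5
top board 0.64 4286 [46. 58. 80.] [[473.0, -250.0], [657.0, -256.0], [668.0, 87.0], [483.0, 93.0]] [343. 185.] 88.3
top board 0.31 380 [60. 79. 98.] [[401.0, 211.0], [507.0, 205.0], [510.0, 255.0], [404.0, 261.0]] [ 50. 107.] 86.6
top fence 0.62 857 [ 97. 103. 116.] [[636.0, -252.0], [678.0, -254.0], [685.0, -18.0], [644.0, -17.0]] [236.  42.] 88.2
top fence 0.54 164 [115. 116. 123.] [[622.0, -8.0], [650.0, -43.0], [713.0, 7.0], [685.0, 42.0]] [80. 45.] 38.6
top fence 0.53 4232 [46. 58. 79.] [[465.0, -239.0], [642.0, -245.0], [654.0, 86.0], [477.0, 92.0]] [331. 177.] 88.0
```

View pics/scene1.png

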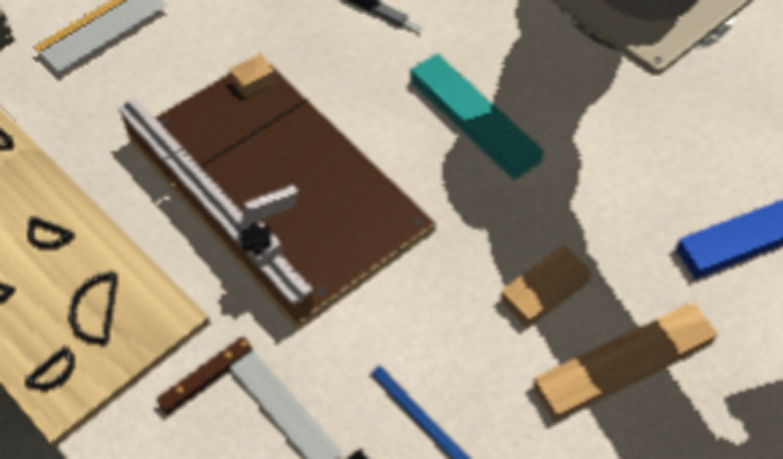

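View pics/top1.png

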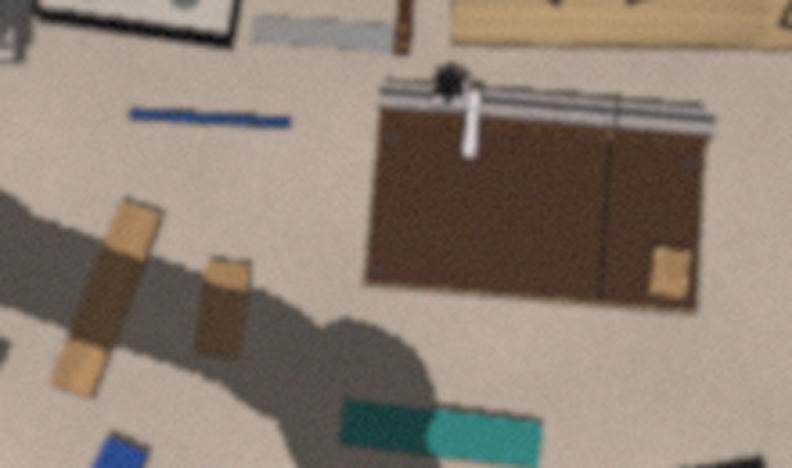

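The crops confirm the plain beech strip at scene crop (625,360) and top crop (108,298). The arm's leg runs to a tip at top crop (470,157) and scene crop (296,192). Next I fit the poses.

```bash
cat > fit.py <<'E'
from h import *
from scipy.optimize import minimize, least_squares
def fitbox(masks,L,x0,free_z=True):
    def cost(x):
        e=0
        for c,m in masks.items():
            q=proj(c,boxcorners([x[0],x[1],x[3]],x[2],L))
            S=4; w=np.zeros((400,640),np.uint8)
            h=cv2.convexHull(q.astype(np.float32))
            cv2.fillConvexPoly(w,np.round((h)*16).astype(np.int32),255,cv2.LINE_AA,4)
            w=cv2.GaussianBlur(w.astype(np.float32)/255,(0,0),1.2); mm=cv2.GaussianBlur(m.astype(np.float32),(0,0),1.2)
            e+=((w-mm)**2).sum()
        return e+ (0 if free_z else 1e8*x[3]**2)
    s=np.array([x0]+[list(np.array(x0)+d) for d in np.diag([.01,.01,.1,.01])])
    o=minimize(cost,x0,method="Nelder-Mead",options=dict(initial_simplex=s,xatol=1e-5,fatol=.01,maxiter=400)); return o.x,o.fun
def strip_masks(near):
    M={}
    for c in ("scene","top"):
        best=None
        for _ in range(2):
            im=vision.camera(c)
            for d in spotter.regions_of(c,"strip"):
                p=np.argwhere(d["pixels"]).mean(0)[::-1]; P=plane(c,[p],near[2])[0]
                if np.hypot(*(P-near)[:2])<.05: best=d["pixels"]; break
            if best is not None: M[c]=best; break
    return M
E
python3 - <<'E'
from fit import *
M=strip_masks(np.array([.458,.352,.025]))
for fz in (True,False):
  x,f=fitbox(M,(.045,.2,.025),[.458,.352,-1.3+np.pi/2*0-.0,0] if 0 else [.458,.352,np.radians(74.3)-np.pi,0],fz); print("strip",x.round(4),np.degrees(x[2]).round(1),f,M.keys())
# try the other orientation
  x,f=fitbox(M,(.045,.2,.025),[.458,.352,np.radians(-16+90),0],fz); print("alt",x.round(4),np.degrees(x[2]).round(1),f)
T=lambda p:np.array(p)/3.6+[220,120]; S=lambda p:np.array(p)/2.7+[170,130]
T2=lambda p:(np.array(p)+.5)/3.6+[219.5,119.5]; S2=lambda p:(np.array(p)+.5)/2.7+[169.5,129.5]
obs=[("top",(-.1,.17,.018),T2((368,283))),("top",(-.1,-.17,.018),T2((696,306))),("top",(.076,.17,.066),T2((380,104))),("top",(.076,-.17,.066),T2((709,136))),
("scene",(-.1,.17,.018),S2((435,226))),("scene",(.076,.17,.066),S2((312,290))),("scene",(.1,-.17,.066),S2((121,108)))]
def res(x): return np.concatenate([proj(c,R.from_euler("z",x[2]).apply(p)+[x[0],x[1],0])[0]-o for c,p,o in obs])
o=least_squares(res,[.57,-.08,.05],loss="soft_l1"); print("board",o.x.round(4),o.fun.reshape(-1,2).round(1).tolist())
tip=tri(S2((296,190)),T2((470,157))); print("tip",tip, "in board", R.from_euler("z",-o.x[2]).apply(tip-[o.x[0],o.x[1],0]))
kn=tri(S2((256,236)),T2((450,80))); print("knob",kn,"in board", R.from_euler("z",-o.x[2]).apply(kn-[o.x[0],o.x[1],0]))
for side,a in (("R",(478,157)),("L",(462,157)),("Rroot",(480,92))):
    P=plane("top",T2(a),tip[2] if side!="Rroot" else .08)[0]; print(side, R.from_euler("z",-o.x[2]).apply(P-[o.x[0],o.x[1],0]))
E
```

```text
strip [ 4.5760e-01  3.5150e-01 -1.8497e+00  1.0000e-03] -106.0 38.327247619628906 dict_keys(['scene', 'top'])
alt [4.5660e-01 3.5210e-01 1.2935e+00 8.0000e-04] 74.1 37.52360534667969
strip [ 0.4566  0.3517 -1.8571 -0.    ] -106.4 37.130336862715566 dict_keys(['scene', 'top'])
alt [0.4566 0.3516 1.2844 0.    ] 73.6 37.686810072509296
board [ 0.5815 -0.079  -0.0379] [[-2.4, 0.5], [-0.2, 2.6], [-1.2, 0.1], [1.1, -0.4], [0.2, -0.7], [-0.9, 0.2], [-1.7, 0.2]]
tip [ 0.60519316 -0.00650632  0.09240088] in board [0.02091257 0.07334116 0.09240088]
knob [0.67789787 0.01790621 0.10604711] in board [0.09264133 0.10048764 0.10604711]
R [0.0233652  0.06377322 0.09240088]
L [0.02191246 0.07942965 0.09240088]
Rroot [0.09420255 0.06682447 0.08      ]
```

```bash
cat > fb.py <<'E'
from fit import *
def boxes(x):
    X=lambda p:R.from_euler("z",x[2]).apply(p)+[x[0],x[1],0]
    return [X(boxcorners([0,0,0],0,(.2,.34,.018))),X(boxcorners([.088,0,.018],0,(.024,.34,.048)))]
def render(c,x):
    w=np.zeros((400,640),np.uint8)
    for B in boxes(x):
        cv2.fillConvexPoly(w,np.round(cv2.convexHull(proj(c,B).astype(np.float32))*16).astype(np.int32),255,cv2.LINE_AA,4)
    return w
if __name__=="__main__":
    MM={}
    for c in ("scene","top"):
        im=vision.camera(c); m=np.zeros((400,640),bool)
        for n in ("board","fence","sawn_end"):
            for d in spotter.regions_of(c,n)[:3]:
                p=np.argwhere(d["pixels"]).mean(0)[::-1]; P=plane(c,[p],.03)[0]
                if -.3<P[1]<.12 and .42<P[0]<.72: m|=d["pixels"]
        MM[c]=m
    def cost(x,only=None):
        e=0
        for c,m in MM.items():
            if only and c!=only: continue
            e+=((cv2.GaussianBlur(render(c,x)/255.,(0,0),1.2)-cv2.GaussianBlur(m*1.,(0,0),1.2))**2).sum()
        return e
    for only in (None,"scene","top"):
        x0=np.array([.58,-.079,-.035]); s=np.array([x0]+[x0+d for d in np.diag([.01,.01,.04])])
        o=minimize(cost,x0,args=(only,),method="Nelder-Mead",options=dict(initial_simplex=s,xatol=1e-5,fatol=.01)); print(only,o.x.round(4),o.fun)
        if only is None: b=o.x
    out=[]
    for c,x in (("scene",(190,140,370,260)),("top",(300,130,440,230))):
        im=cv2.resize(vision.camera(c),None,fx=4,fy=4,interpolation=cv2.INTER_CUBIC)
        for B in boxes(b):
            q=(proj(c,B)+.5)*4-.5
            for i,j in ((0,1),(1,2),(2,3),(3,0),(4,5),(5,6),(6,7),(7,4),(0,4),(1,5),(2,6),(3,7)):
                cv2.line(im,tuple(map(int,q[i])),tuple(map(int,q[j])),(0,255,0),1)
        out.append(im[x[1]*4:x[3]*4,x[0]*4:x[2]*4])
    cv2.imwrite("pics/fb_s.png",out[0]); cv2.imwrite("pics/fb_t.png",out[1])
E
python3 fb.py
```

```text
None [ 0.5803 -0.0804 -0.0338] 491.75851859968384
scene [ 0.5786 -0.0794 -0.0364] 307.9163400138312
top [ 0.5831 -0.0823 -0.0364] 152.29049058992356
```

View pics/fb_t.png

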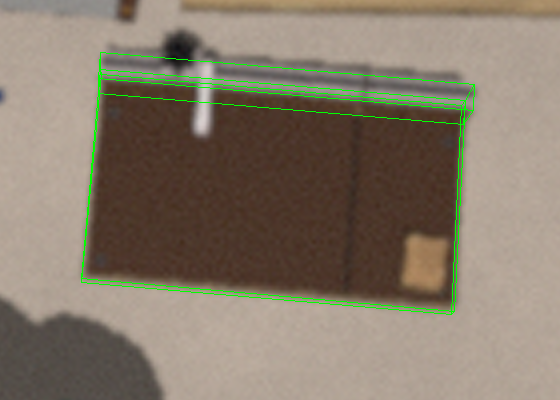

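View pics/fb_s.png

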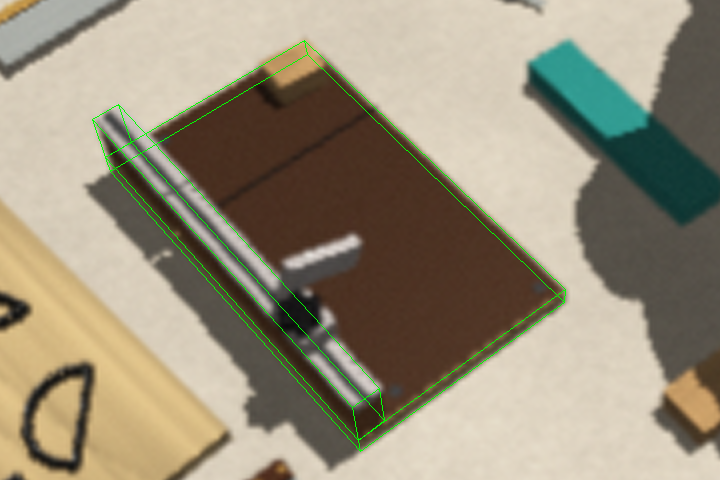

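Board fit: (0.581, -0.080), yaw -0.035. The strip's centre is (0.457, 0.3515) with its long axis at -16.2°. The arm is at about 1.25 rad, at board y ≈ 0.0715. I'll write a move planner and start.

```bash
cat > plan.py <<'E'
from h import *
B=np.array([.581,-.080,0]); BY=-.035
def b2w(p): return R.from_euler("z",BY).apply(p)+B
def w2b(p): return R.from_euler("z",-BY).apply(np.array(p)-B)
def rot(yaw_y,tilt=0):
    """tool z down (tilted by tilt deg about tool y so that tip leads to board +x), tool y at world angle yaw_y deg"""
    a=np.radians(yaw_y); y=np.array([np.cos(a),np.sin(a),0]); z=np.array([0,0,-1.]); x=np.cross(y,z)
    M=R.from_matrix(np.c_[x,y,z]); t=np.radians(tilt)
    return M*R.from_euler("y",t)
def plan(tip,Rt,ahead=.182,N=1,s=None,start=None):
    s=st(); p0=s["ee_pos"];R0=R.from_quat(s["eef_rot"]); p1=np.array(tip)-Rt.apply([0,0,ahead])
    if start is not None: p0,R0=start
    rv=(R0.inv()*Rt).as_rotvec(); 
    for k in range(1,N+1):
        a,b=(k-1)/N,k/N; Ra=R0*R.from_rotvec(rv*a)
        d=Ra.inv().apply((p1-p0)*(b-a))/.15; q=(rv*(b-a))/np.radians(30)
        print(k,d.round(3).tolist()+q.round(3).tolist(),"rows>=",max(np.linalg.norm(d)*3,np.linalg.norm(q)*30/8.59).round(1))
    return p1,Rt
def show():
    s=st(); Rt=R.from_quat(s["eef_rot"]); tip=s["ee_pos"]+Rt.apply([0,0,.182])
    print("t",round(s["time"],2),"tip board",w2b(tip).round(4),"F",s["ft_force"].round(1),"w",round(s["width"],4),"yaw y",np.degrees(np.arctan2(*Rt.as_matrix()[[1,0],1])).round(1),"q",s["joint_positions"].round(2))
E
python3 - <<'E'
from plan import *
plan(b2w([.030,.0715,.125]),rot(88),N=5)
E
```

```text
1 [-0.738, -0.48, 0.13, 0.0, -0.0, -0.163] rows>= 2.7
2 [-0.694, -0.541, 0.13, 0.0, -0.0, -0.163] rows>= 2.7
3 [-0.645, -0.598, 0.13, 0.0, -0.0, -0.163] rows>= 2.7
4 [-0.592, -0.651, 0.13, 0.0, -0.0, -0.163] rows>= 2.7
5 [-0.534, -0.699, 0.13, 0.0, -0.0, -0.163] rows>= 2.7
```

Call:
play_rows(series=[[-0.74,-0.48,0.13,0,0,-0.16],[-0.74,-0.48,0.13,0,0,-0.16],[-0.74,-0.48,0.13,0,0,-0.16],[-0.74,-0.48,0.13,0,0,-0.16]], fingers=-1, squeeze=20)

```text
time: 2.5
ee_pos: [0.3498, 0.4408, 0.385]
eef_rot: [0.192, 0.981, -0.001, 0.001]
ft_force: [1.1, 0.0, 0.3]
width: 0.063
grip_force: 0.0
```

Call:
play_rows(series=[[-0.69,-0.54,0.13,0,0,-0.16],[-0.69,-0.54,0.13,0,0,-0.16],[-0.69,-0.54,0.13,0,0,-0.16],[-0.69,-0.54,0.13,0,0,-0.16]])

```text
time: 2.9
ee_pos: [0.4149, 0.3277, 0.3654]
eef_rot: [0.15, 0.989, -0.001, 0.0]
ft_force: [-0.0, 0.5, -0.7]
width: 0.031
grip_force: 0.0
```

Call:
play_rows(series=[[-0.65,-0.6,0.13,0,0,-0.16],[-0.65,-0.6,0.13,0,0,-0.16],[-0.65,-0.6,0.13,0,0,-0.16],[-0.65,-0.6,0.13,0,0,-0.16]])

```text
time: 3.3
ee_pos: [0.4814, 0.2134, 0.3459]
eef_rot: [0.109, 0.994, -0.001, 0.0]
ft_force: [-0.6, -0.1, -0.0]
width: 0.0026
grip_force: 0.0
```

Call:
play_rows(series=[[-0.59,-0.65,0.13,0,0,-0.16],[-0.59,-0.65,0.13,0,0,-0.16],[-0.59,-0.65,0.13,0,0,-0.16],[-0.59,-0.65,0.13,0,0,-0.16]])

```text
time: 3.7
ee_pos: [0.547, 0.1001, 0.3263]
eef_rot: [0.067, 0.998, -0.001, 0.0]
ft_force: [-0.3, 0.5, 0.3]
width: -0.0
grip_force: 0.0
```

```bash
python3 - <<'E'
from plan import *
show(); plan(b2w([.030,.0715,.125]),rot(88),N=1)
E
```

```text
t 3.7 tip board [-0.0402  0.1784  0.1443] F [-0.3  0.5  0.3] w -0.0 yaw y 82.4 q [-0.48  0.24  0.25  1.76 -0.06  1.15  1.23]
1 [-0.536, -0.665, 0.13, -0.003, 0.001, -0.188] rows>= 2.6
```

Call:
play_rows(series=[[-0.54,-0.66,0.13,0,0,-0.19],[-0.54,-0.66,0.13,0,0,-0.19],[-0.54,-0.66,0.13,0,0,-0.19],[-0.54,-0.66,0.13,0,0,-0.19]])

```text
time: 4.1
ee_pos: [0.6144, -0.0076, 0.3065]
eef_rot: [0.016, 1.0, -0.001, -0.0]
ft_force: [-1.0, 0.1, -0.7]
width: 0.0003
grip_force: 0.0
```

Call:
play_rows(series=[[0,0,0.1,0,0,0],[0,0,0.2,0,0,0],[0,0,0.3,0,0,0],[0,0,0.3,0,0,0]])

```text
time: 4.5
ee_pos: [0.6113, -0.0026, 0.2583]
eef_rot: [0.013, 1.0, 0.0, -0.003]
ft_force: [-1.7, 0.3, 0.7]
width: 0.0008
grip_force: 0.8
```

```bash
python3 - <<'E'
from plan import *
show(); vision.camera("scene"); print([ (w2b(d["point"]).round(3),round(d["conf"],2)) for d in spotter.boxes_of("scene","stop_tip")])
E
```

```text
t 4.5 tip board [0.0263 0.0786 0.0763] F [-1.7  0.3  0.7] w 0.0008 yaw y 88.6 q [-0.3   0.43  0.29  1.67 -0.14  1.06  1.58]
[(array([0.063, 0.088, 0.089]), 0.73)]
```

Call:
play_rows(series=[[0,0,0.1,0,0,0],[0,0,0.2,0,0,0],[0,0,0.23,0,0,0],[0,0,0.23,0,0,0]])

```text
time: 5.0
ee_pos: [0.6132, -0.005, 0.2269]
eef_rot: [0.014, 1.0, -0.0, -0.0]
ft_force: [-0.3, -1.0, -0.7]
width: 0.0005
grip_force: 0.3
```

```bash
python3 - <<'E'
from plan import *
show(); im=vision.camera("scene"); print([ (w2b(d["point"]).round(3),round(d["conf"],2)) for d in spotter.boxes_of("scene","stop_tip")])
cv2.imwrite("pics/s2.png",cv2.resize(im[110:310,150:390],None,fx=3,fy=3,interpolation=cv2.INTER_CUBIC))
E
```

```text
t 5.0 tip board [0.0293 0.0761 0.0449] F [-0.3 -1.  -0.7] w 0.0005 yaw y 88.4 q [-0.29  0.47  0.28  1.69 -0.15  1.    1.59]
[(array([0.062, 0.088, 0.081]), 0.6)]
```

View pics/s2.png

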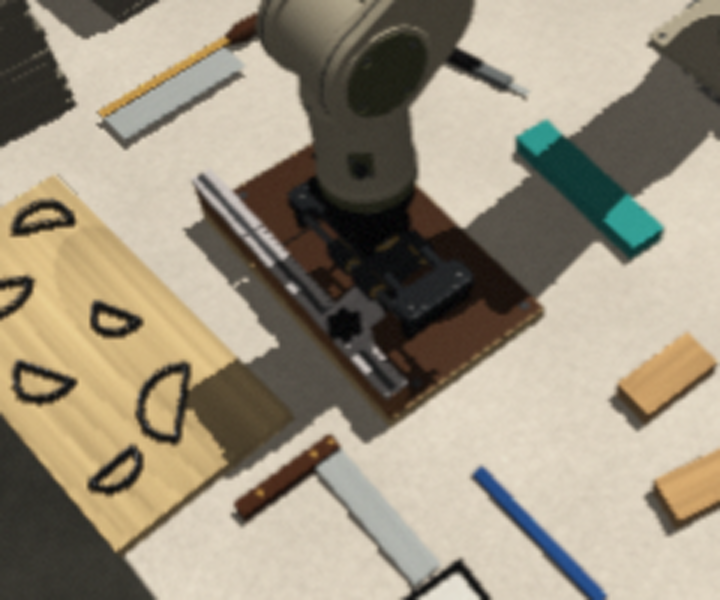

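The view shows the fingers in front of the fence at (370,270) with the leg pressed down beneath them. Next I push it back towards the fence.

Call:
play_rows(series=[[-0.03,0,0,0,0,0],[-0.06,0,0,0,0,0],[-0.08,0,0,0,0,0],[-0.08,0,0,0,0,0]])

```text
time: 5.5
ee_pos: [0.6236, -0.0058, 0.2258]
eef_rot: [0.014, 1.0, -0.0, -0.004]
ft_force: [-8.7, -0.2, -5.6]
width: 0.0006
grip_force: 5.0
```

```bash
python3 - <<'E'
from plan import *
show()
E
```

```text
t 5.5 tip board [0.0386 0.0755 0.0438] F [-8.7 -0.2 -5.6] w 0.0006 yaw y 88.4 q [-0.28  0.49  0.28  1.66 -0.15  1.02  1.59]
```

Call:
play_rows(series=[[-0.02,0,0,0,0,0],[-0.02,0,0,0,0,0],[-0.02,0,0,0,0,0]])

```text
time: 5.8
ee_pos: [0.6253, -0.0059, 0.2248]
eef_rot: [0.014, 1.0, -0.0, -0.006]
ft_force: [-13.9, -0.3, -7.5]
width: 0.0003
grip_force: 7.9
```

Call:
play_rows(series=[[0.2,0,-0.1,0,0,0],[0.2,0,-0.7,0,0,0],[0.2,0,-0.8,0,0,0],[0.2,0,-0.8,0,0,0],[0.2,0,-0.8,0,0,0]])

```text
time: 6.3
ee_pos: [0.599, -0.0048, 0.3505]
eef_rot: [0.014, 1.0, 0.001, 0.003]
ft_force: [0.5, 0.5, -1.6]
width: 0.0001
grip_force: 0.0
```

```bash
python3 - <<'E'
from plan import *
show()
a=plan([.457,.3515,.18],rot(73.8),N=3)
plan([.457,.3515,.004],rot(73.8),N=2,start=a)
for c in ("scene","top"):
    im=vision.camera(c)
    for n in ("stop_tip","stop_arm"): print(c,n,[ (w2b(d["point"]).round(3),round(d["conf"],2)) for d in spotter.boxes_of(c,n)])
E
```

```text
t 6.3 tip board [0.0163 0.076  0.1685] F [ 0.5  0.5 -1.6] w 0.0001 yaw y 88.4 q [-0.32  0.31  0.31  1.62 -0.1   1.22  1.55]
1 [0.338, 0.783, -0.026, 0.001, 0.003, 0.162] rows>= 2.6
2 [0.403, 0.751, -0.026, 0.001, 0.003, 0.162] rows>= 2.6
3 [0.465, 0.714, -0.026, 0.001, 0.003, 0.162] rows>= 2.6
1 [0.0, 0.0, 0.587, 0.0, 0.0, 0.0] rows>= 1.8
2 [0.0, 0.0, 0.587, 0.0, 0.0, 0.0] rows>= 1.8
scene stop_tip [(array([0.062, 0.087, 0.081]), 0.6), (array([-0.002,  0.054,  0.018]), 0.19)]
scene stop_arm [(array([0.084, 0.097, 0.086]), 0.4), (array([0.064, 0.084, 0.085]), 0.39)]
top stop_tip []
top stop_arm []
```

Call:
play_rows(series=[[0.34,0.78,-0.03,0,0,0.16],[0.34,0.78,-0.03,0,0,0.16],[0.34,0.78,-0.03,0,0,0.16],[0.34,0.78,-0.03,0,0,0.16]], fingers=1)

```text
time: 7.0
ee_pos: [0.5491, 0.1186, 0.3517]
eef_rot: [0.052, 0.999, 0.001, -0.001]
ft_force: [1.1, -0.1, -0.2]
width: 0.0246
grip_force: 0.0
```

Call:
play_rows(series=[[0.4,0.75,-0.03,0,0,0.16],[0.4,0.75,-0.03,0,0,0.16],[0.4,0.75,-0.03,0,0,0.16],[0.4,0.75,-0.03,0,0,0.16]])

```text
time: 7.4
ee_pos: [0.5019, 0.2361, 0.3562]
eef_rot: [0.095, 0.996, 0.0, -0.001]
ft_force: [-0.0, 0.9, 0.3]
width: 0.0564
grip_force: 0.0
```

Call:
play_rows(series=[[0.46,0.71,-0.03,0,0,0.16],[0.46,0.71,-0.03,0,0,0.16],[0.46,0.71,-0.03,0,0,0.16],[0.46,0.71,-0.03,0,0,0.16]])

```text
time: 7.8
ee_pos: [0.455, 0.3532, 0.3605]
eef_rot: [0.137, 0.991, 0.0, -0.001]
ft_force: [-0.3, 0.2, -0.2]
width: 0.0849
grip_force: 0.0
```

```bash
python3 - <<'E'
from plan import *
show()
a=plan([.457,.3515,.07],rot(73.8),N=1)
plan([.457,.3515,.006],rot(73.8),start=a)
E
```

```text
t 7.8 tip board [-0.1413  0.4286  0.1785] F [-0.3  0.2 -0.2] w 0.0849 yaw y 74.3 q [-0.82  0.25  0.1   1.66 -0.03  1.23  0.58]
1 [-0.017, -0.007, 0.723, 0.0, -0.003, 0.016] rows>= 2.2
1 [0.0, 0.0, 0.427, 0.0, 0.0, 0.0] rows>= 1.3
```

Call:
play_rows(series=[[-0.02,-0.01,0.3,0,0,0.02],[-0.02,-0.01,0.6,0,0,0.02],[-0.02,-0.01,0.72,0,0,0.02],[-0.02,-0.01,0.72,0,0,0.02]])

```text
time: 8.2
ee_pos: [0.4594, 0.3451, 0.2498]
eef_rot: [0.146, 0.989, -0.003, -0.002]
ft_force: [-0.4, -0.4, -0.2]
width: 0.087
grip_force: 0.0
```

Call:
play_rows(series=[[0,0,0.15,0,0,0],[0,0,0.3,0,0,0],[0,0,0.4,0,0,0],[0,0,0.42,0,0,0],[0,0,0.42,0,0,0]])

```text
time: 8.7
ee_pos: [0.4596, 0.3475, 0.1908]
eef_rot: [0.145, 0.989, 0.0, 0.0]
ft_force: [0.6, -0.2, 0.1]
width: 0.0872
grip_force: 0.0
```

Call:
play_rows(series=[[0,0,0,0,0,0],[0,0,0,0,0,0],[0,0,0,0,0,0],[0,0,0,0,0,0],[0,0,0,0,0,0]], fingers=-1, squeeze=25)

```text
time: 9.2
ee_pos: [0.4591, 0.3479, 0.1905]
eef_rot: [0.144, 0.99, 0.0, 0.0]
ft_force: [0.0, -0.3, -0.3]
width: 0.0547
grip_force: 0.0
```

Call:
play_rows(series=[[0,0,0,0,0,0],[0,0,0,0,0,0],[0,0,0,0,0,0]])

```text
time: 9.5
ee_pos: [0.4591, 0.348, 0.1904]
eef_rot: [0.144, 0.99, 0.0, 0.0]
ft_force: [-0.4, 2.3, 0.9]
width: 0.0451
grip_force: 25.0
```

```bash
python3 - <<'E'
from plan import *
show()
E
```

```text
t 9.5 tip board [-0.1368  0.4235  0.0084] F [-0.4  2.3  0.9] w 0.0451 yaw y 73.4 q [-0.8   0.44  0.09  1.81 -0.05  0.9   0.59]
```

Call:
play_rows(series=[[0,0,-0.2,0,0,0],[0,0,-0.5,0,0,0],[0,0,-0.8,0,0,0],[0,0,-0.8,0,0,0]])

```text
time: 9.9
ee_pos: [0.4604, 0.3486, 0.3165]
eef_rot: [0.145, 0.989, 0.004, 0.003]
ft_force: [0.5, 0.2, -2.0]
width: 0.0443
grip_force: 25.0
```

```bash
python3 - <<'E'
from plan import *
show()
a=plan(b2w([.031,-.0515,.128]),rot(-2),N=4)
E
```

```text
t 9.9 tip board [-0.1343  0.4253  0.1345] F [ 0.5  0.2 -2. ] w 0.0443 yaw y 73.4 q [-0.82  0.29  0.11  1.71 -0.03  1.13  0.58]
1 [-0.469, -0.697, 0.007, 0.005, -0.001, 0.628] rows>= 2.5
2 [-0.669, -0.508, 0.009, 0.005, -0.001, 0.628] rows>= 2.5
3 [-0.797, -0.265, 0.01, 0.005, -0.001, 0.628] rows>= 2.5
4 [-0.84, 0.007, 0.011, 0.005, -0.001, 0.628] rows>= 2.5
```

Call:
play_rows(series=[[-0.47,-0.7,0,0,0,0.63],[-0.47,-0.7,0,0,0,0.63],[-0.47,-0.7,0,0,0,0.63],[-0.47,-0.7,0,0,0,0.63]])

```text
time: 10.3
ee_pos: [0.4979, 0.2222, 0.3096]
eef_rot: [0.308, 0.951, -0.001, 0.0]
ft_force: [0.6, -0.3, -1.6]
width: 0.0449
grip_force: 25.0
```

Call:
play_rows(series=[[-0.67,-0.51,0,0,0,0.63],[-0.67,-0.51,0,0,0,0.63],[-0.67,-0.51,0,0,0,0.63],[-0.67,-0.51,0,0,0,0.63]])

```text
time: 10.7
ee_pos: [0.5347, 0.1026, 0.3097]
eef_rot: [0.46, 0.888, -0.001, 0.0]
ft_force: [0.2, -0.1, -1.2]
width: 0.045
grip_force: 25.0
```

Call:
play_rows(series=[[-0.8,-0.26,0,0,0,0.63],[-0.8,-0.26,0,0,0,0.63],[-0.8,-0.26,0,0,0,0.63],[-0.8,-0.26,0,0,0,0.63]])

```text
time: 11.1
ee_pos: [0.5725, -0.017, 0.3097]
eef_rot: [0.599, 0.801, -0.001, 0.0]
ft_force: [-0.1, -0.3, -2.2]
width: 0.0446
grip_force: 25.0
```

Call:
play_rows(series=[[-0.84,0,0,0,0,0.63],[-0.84,0,0,0,0,0.63],[-0.84,0,0,0,0,0.63],[-0.84,0,0,0,0,0.63]])

```text
time: 11.5
ee_pos: [0.6085, -0.137, 0.3094]
eef_rot: [0.722, 0.692, -0.001, 0.0]
ft_force: [0.2, 0.3, -1.1]
width: 0.0445
grip_force: 25.0
```

```bash
python3 - <<'E'
from plan import *
show()
a=plan(b2w([.031,-.0515,.06]),rot(-2),N=1)
from fit import *
M=strip_masks(b2w([.031,-.05,.12])); print(M.keys())
x,f=fitbox(M,(.045,.2,.025),[*b2w([.031,-.05,0])[:2],-.035,.12]); print("strip board",w2b([x[0],x[1],x[3]]).round(4),"yaw rel",round(x[2]-BY,4),f)
E
```

```text
t 11.5 tip board [ 0.0293 -0.0564  0.1274] F [ 0.2  0.3 -1.1] w 0.0445 yaw y -2.4 q [-0.28  0.43  0.55  1.61 -0.24  1.17  0.28]
1 [0.031, 0.01, 0.449, -0.002, 0.003, -0.013] rows>= 1.4
dict_keys(['scene', 'top'])
strip board [ 0.0256 -0.0533  0.1218] yaw rel -0.0074 966.5604858398438
```

Call:
play_rows(series=[[0.03,0.01,0.2,0,0,-0.01],[0.03,0.01,0.4,0,0,-0.01],[0.03,0.01,0.55,0,0,-0.01],[0.03,0.01,0.62,0,0,-0.01],[0.03,0.01,0.64,0,0,-0.01]])

```text
time: 12.2
ee_pos: [0.6098, -0.1287, 0.2133]
eef_rot: [0.718, 0.696, -0.0, -0.001]
ft_force: [0.3, -0.3, -2.3]
width: 0.0446
grip_force: 25.0
```

Call:
play_rows(series=[[0,0,0.01,0,0,0],[0,0,0.02,0,0,0],[0,0,0.02,0,0,0]])

```text
time: 12.5
ee_pos: [0.6102, -0.1302, 0.2121]
eef_rot: [0.719, 0.695, 0.001, 0.0]
ft_force: [-0.7, 0.4, -1.5]
width: 0.0447
grip_force: 25.0
```

```bash
python3 - <<'E'
from plan import *
show()
E
```

```text
t 12.5 tip board [ 0.0312 -0.0491  0.0301] F [-0.7  0.4 -1.5] w 0.0447 yaw y -1.9 q [-0.25  0.54  0.5   1.68 -0.3   0.99  0.32]
```

Call:
play_rows(series=[[0,0,0.01,0,0,0],[0,0,0.02,0,0,0],[0,0,0.025,0,0,0],[0,0,0.025,0,0,0]])

```text
time: 12.9
ee_pos: [0.6101, -0.1303, 0.2084]
eef_rot: [0.719, 0.695, 0.0, 0.0]
ft_force: [-3.5, 0.3, 5.7]
width: 0.0446
grip_force: 25.0
```

```bash
python3 - <<'E'
from plan import *
show()
E
```

```text
t 12.9 tip board [ 0.0309 -0.0491  0.0264] F [-3.5  0.3  5.7] w 0.0446 yaw y -1.9 q [-0.25  0.55  0.5   1.68 -0.3   0.99  0.33]
```

Call:
play_rows(series=[[0,0,-0.005,0,0,0],[0,0,-0.005,0,0,0],[0,0,-0.005,0,0,0],[0,0,-0.005,0,0,0]], fingers=0.22)

```text
time: 13.3
ee_pos: [0.6099, -0.1302, 0.2082]
eef_rot: [0.719, 0.695, 0.0, -0.0]
ft_force: [-0.7, 0.4, -0.4]
width: 0.053
grip_force: 0.0
```

Call:
play_rows(series=[[0,0,-0.1,0,0,0],[0,0,-0.3,0,0,0],[0,0,-0.6,0,0,0],[0,0,-0.6,0,0,0]])

```text
time: 13.7
ee_pos: [0.6115, -0.1312, 0.3054]
eef_rot: [0.719, 0.695, 0.003, 0.004]
ft_force: [1.6, -0.9, -0.0]
width: 0.0529
grip_force: 0.0
```

```bash
cat > look.py <<'E'
from plan import *
from fit import *
def strip(g=(.031,-.05,.018)):
    M=strip_masks(b2w(np.array(g)+[0,0,.0])); 
    x,f=fitbox(M,(.045,.2,.025),[*b2w(np.array(g))[:2],-.035,.018]); print(list(M),"strip board",w2b([x[0],x[1],x[3]]).round(4),"yaw rel",round(x[2]-BY,4),round(f))
E
python3 - <<'E'
from look import *
show(); strip()
a=plan(b2w([-.025,-.05,.11]),rot(88),N=3)
E
```

```text
t 13.7 tip board [ 0.034  -0.0502  0.1234] F [ 1.6 -0.9 -0. ] w 0.0529 yaw y -2.0 q [-0.28  0.44  0.54  1.61 -0.24  1.15  0.28]
['scene', 'top'] strip board [ 0.0284 -0.0483  0.0209] yaw rel -0.0041 590
1 [-0.002, -0.123, 0.013, -0.0, -0.001, -0.999] rows>= 3.5
2 [0.06, -0.108, 0.013, -0.0, -0.001, -0.999] rows>= 3.5
3 [0.105, -0.063, 0.013, -0.0, -0.001, -0.999] rows>= 3.5
```

Call:
play_rows(series=[[0,-0.12,0,0,0,-1],[0,-0.12,0,0,0,-1],[0,-0.12,0,0,0,-1],[0,-0.12,0,0,0,-1]], fingers=-1)

```text
time: 14.3
ee_pos: [0.5914, -0.1295, 0.2971]
eef_rot: [0.512, 0.859, -0.0, -0.001]
ft_force: [0.8, -0.5, -0.2]
width: 0.0288
grip_force: 0.0
```

Call:
play_rows(series=[[0.06,-0.11,0,0,0,-1],[0.06,-0.11,0,0,0,-1],[0.06,-0.11,0,0,0,-1],[0.06,-0.11,0,0,0,-1]])

```text
time: 14.7
ee_pos: [0.5726, -0.1293, 0.2971]
eef_rot: [0.272, 0.962, -0.0, -0.001]
ft_force: [0.1, 0.5, 0.9]
width: 0.002
grip_force: 0.0
```

Call:
play_rows(series=[[0.1,-0.06,0,0,0,-1],[0.1,-0.06,0,0,0,-1],[0.1,-0.06,0,0,0,-1],[0.1,-0.06,0,0,0,-1],[0.1,-0.06,0,0,0,-1]])

```text
time: 15.2
ee_pos: [0.5553, -0.1291, 0.2972]
eef_rot: [0.016, 1.0, 0.0, -0.001]
ft_force: [-0.8, -0.4, 0.4]
width: 0.0002
grip_force: 0.0
```

```bash
python3 - <<'E'
from look import *
show()
plan(b2w([-.025,-.048,.028]),rot(88),N=1)
E
```

```text
t 15.2 tip board [-0.0244 -0.0499  0.1152] F [-0.8 -0.4  0.4] w 0.0002 yaw y 88.1 q [-0.1   0.3   0.29  1.75 -0.1   1.1   1.76]
1 [0.005, 0.013, 0.581, 0.0, -0.004, 0.005] rows>= 1.7
```

Call:
play_rows(series=[[0,0.01,0.25,0,0,0],[0,0.01,0.45,0,0,0],[0,0.01,0.56,0,0,0],[0,0.01,0.58,0,0,0],[0,0.01,0.58,0,0,0]])

```text
time: 15.7
ee_pos: [0.5555, -0.1276, 0.2108]
eef_rot: [0.017, 1.0, 0.0, -0.001]
ft_force: [-0.3, -0.4, 0.7]
width: 0.0007
grip_force: 0.0
```

Call:
play_rows(series=[[-0.08,0,0,0,0,0],[-0.15,0,0,0,0,0],[-0.19,0,0,0,0,0],[-0.23,0,0,0,0,0],[-0.26,0,0,0,0,0]])

```text
time: 16.2
ee_pos: [0.5951, -0.1289, 0.2114]
eef_rot: [0.017, 1.0, 0.0, 0.0]
ft_force: [-0.6, -0.4, 0.3]
width: 0.0006
grip_force: 0.5
```

Call:
play_rows(series=[[-0.02,0,0,0,0,0],[-0.04,0,0,0,0,0],[-0.05,0,0,0,0,0],[-0.05,0,0,0,0,0]])

```text
time: 16.6
ee_pos: [0.6013, -0.1293, 0.2108]
eef_rot: [0.017, 1.0, 0.0, -0.002]
ft_force: [-6.6, -0.2, 4.7]
width: 0.0006
grip_force: 3.1
```

```bash
python3 - <<'E'
from look import *
show(); strip((.05,-.05,.018))
E
```

```text
t 16.6 tip board [ 0.0215 -0.0484  0.0288] F [-6.6 -0.2  4.7] w 0.0006 yaw y 88.1 q [-0.07  0.49  0.27  1.7  -0.15  0.98  1.79]
['scene'] strip board [-0.0709 -0.3142 -0.3499] yaw rel -0.0008 82
```

Call:
play_rows(series=[[0.1,0,0,0,0,0],[0.1,0,-0.2,0,0,0],[0.1,0,-0.4,0,0,0],[0.1,0,-0.4,0,0,0]])

```text
time: 17.3
ee_pos: [0.5885, -0.1292, 0.2756]
eef_rot: [0.017, 1.0, -0.0, 0.003]
ft_force: [-0.1, 0.3, 0.2]
width: 0.0005
grip_force: 0.0
```

```bash
python3 - <<'E'
from look import *
show(); strip((.0535,-.05,.018))
a=plan(b2w([.0535,-.192,.085]),rot(88),N=1)
plan(b2w([.0535,-.192,.031]),rot(88),N=1,start=a)
E
```

```text
t 17.3 tip board [ 0.0105 -0.0489  0.0936] F [-0.1  0.3  0.2] w 0.0005 yaw y 88.1 q [-0.09  0.39  0.29  1.69 -0.12  1.07  1.77]
['scene'] strip board [ 0.0454 -0.0576  0.0278] yaw rel -0.0404 190
1 [-0.305, -0.958, 0.02, 0.0, -0.003, 0.003] rows>= 3.0
1 [0.0, 0.0, 0.36, 0.0, 0.0, 0.0] rows>= 1.1
```

Call:
play_rows(series=[[-0.3,-0.96,0,0,0,0],[-0.3,-0.96,0,0,0,0],[-0.3,-0.96,0,0,0,0],[-0.3,-0.96,0,0,0,0],[-0.3,-0.96,0,0,0,0]])

```text
time: 18.1
ee_pos: [0.6268, -0.2757, 0.2697]
eef_rot: [0.018, 1.0, -0.0, -0.001]
ft_force: [0.6, 0.1, 0.2]
width: 0.0006
grip_force: 0.0
```

```bash
python3 - <<'E'
from look import *
show(); strip((.0535,-.05,.018))
plan(b2w([.0535,-.192,.031]),rot(88),N=1)
im=vision.camera("scene"); cv2.imwrite("pics/s3.png",cv2.resize(im[110:270,150:350],None,fx=4,fy=4,interpolation=cv2.INTER_CUBIC)[:600])
E
```

```text
t 18.1 tip board [ 0.0522 -0.194   0.0877] F [0.6 0.1 0.2] w 0.0006 yaw y 87.9 q [ 0.12  0.57  0.32  1.45 -0.19  1.15  2.01]
['scene', 'top'] strip board [ 0.0502 -0.047   0.0304] yaw rel -0.0304 359
1 [-0.001, -0.009, 0.387, 0.002, -0.0, 0.007] rows>= 1.2
```

View pics/s3.png

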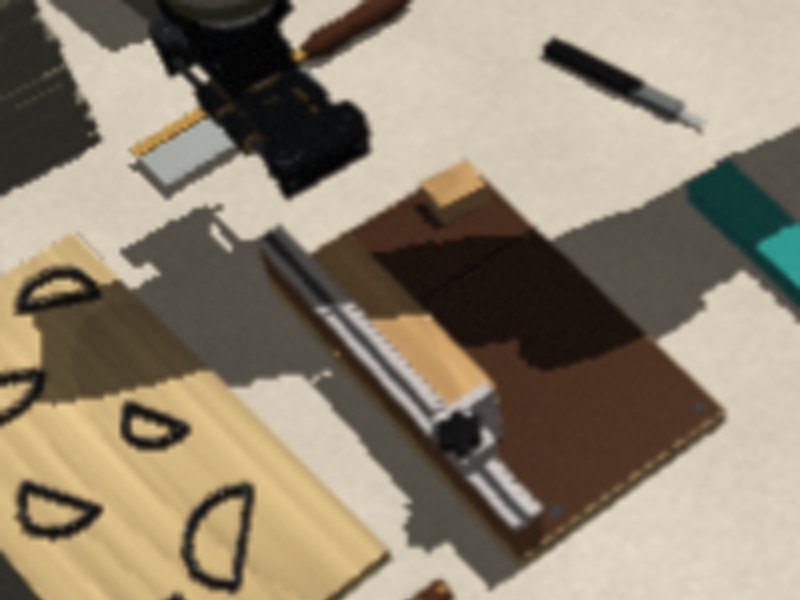

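The strip lies along the fence at (410,330), with its left end just short of the lowered stop at (490,400). Next I lower at its right end and push left.

Call:
play_rows(series=[[0,0,0.2,0,0,0],[0,0,0.35,0,0,0],[0,0,0.38,0,0,0],[0,0,0.38,0,0,0]])

```text
time: 18.75
ee_pos: [0.6273, -0.2733, 0.214]
eef_rot: [0.016, 1.0, 0.0, -0.0]
ft_force: [0.0, 0.1, 0.5]
width: 0.0005
grip_force: 0.0
```

Call:
play_rows(series=[[0,0.08,0,0,0,0],[0,0.14,0,0,0,0],[0,0.18,0,0,0,0],[0,0.22,0,0,0,0],[0,0.24,0,0,0,0]])

```text
time: 19.25
ee_pos: [0.6288, -0.2373, 0.2147]
eef_rot: [0.016, 1.0, -0.0, 0.0]
ft_force: [-0.7, -1.1, -0.2]
width: 0.0004
grip_force: 0.5
```

```bash
python3 - <<'E'
from look import *
show()
E
```

```text
t 19.25 tip board [ 0.0534 -0.1555  0.0327] F [-0.7 -1.1 -0.2] w 0.0004 yaw y 88.1 q [ 0.07  0.6   0.3   1.53 -0.2   1.04  1.96]
```

Call:
play_rows(series=[[0,0.02,0,0,0,0],[0,0.04,0,0,0,0],[0,0.05,0,0,0,0],[0,0.05,0,0,0,0]])

```text
time: 19.65
ee_pos: [0.6288, -0.2304, 0.2141]
eef_rot: [0.017, 1.0, 0.0, -0.0]
ft_force: [0.4, -0.1, 0.2]
width: 0.0008
grip_force: 0.0
```

```bash
python3 - <<'E'
from look import *
show()
E
```

```text
t 19.65 tip board [ 0.053  -0.1486  0.0321] F [ 0.4 -0.1  0.2] w 0.0008 yaw y 88.1 q [ 0.06  0.6   0.3   1.54 -0.2   1.04  1.95]
```

Call:
play_rows(series=[[0,0.01,0,0,0,0],[0,0.02,0,0,0,0],[0,0.03,0,0,0,0],[0,0.03,0,0,0,0]])

```text
time: 20.05
ee_pos: [0.629, -0.2258, 0.2141]
eef_rot: [0.017, 1.0, 0.0, -0.0]
ft_force: [-0.6, 0.5, -0.8]
width: 0.0003
grip_force: 0.0
```

```bash
python3 - <<'E'
from look import *
show()
E
```

```text
t 20.05 tip board [ 0.053  -0.1439  0.0321] F [-0.6  0.5 -0.8] w 0.0003 yaw y 88.1 q [ 0.06  0.59  0.3   1.54 -0.19  1.04  1.95]
```

Call:
play_rows(series=[[0,0.01,0,0,0,0],[0,0.02,0,0,0,0],[0,0.03,0,0,0,0],[0,0.03,0,0,0,0]])

```text
time: 20.45
ee_pos: [0.6292, -0.2212, 0.2142]
eef_rot: [0.017, 1.0, 0.0, 0.0]
ft_force: [-0.6, -0.4, 0.5]
width: 0.0005
grip_force: 0.0
```

```bash
python3 - <<'E'
from look import *
show(); strip((.0535,-.04,.018))
E
```

```text
t 20.45 tip board [ 0.0531 -0.1394  0.0322] F [-0.6 -0.4  0.5] w 0.0005 yaw y 88.1 q [ 0.05  0.59  0.3   1.55 -0.19  1.03  1.94]
['scene', 'top'] strip board [ 0.0477 -0.0241  0.0297] yaw rel -0.0456 626
```

```bash
python3 - <<'E'
from look import *
a=vision.camera("scene")[165:255,205:305]; b=vision.camera("top")[135:190,310:410]
cv2.imwrite("pics/c4.png",np.hstack([cv2.resize(a,(400,360),interpolation=cv2.INTER_CUBIC),cv2.resize(b,(400,220),interpolation=cv2.INTER_CUBIC).__class__(shape=(360,400,3),dtype=np.uint8) if 0 else np.vstack([cv2.resize(b,(400,220),interpolation=cv2.INTER_CUBIC),np.zeros((140,400,3),np.uint8)])]))
for x in (.0665,.075,.085): print(x,[((proj(c,[b2w([.06,x,.086])])[0]-o)*4).round() for c,o in (("scene",[205,165]),("top",[310,135]))])
E
```

```text
0.0665 [array([246., 166.]), array([170.,  76.])]
0.075 [array([253., 174.]), array([161.,  75.])]
0.085 [array([261., 182.]), array([150.,  74.])]
```

View pics/c4.png

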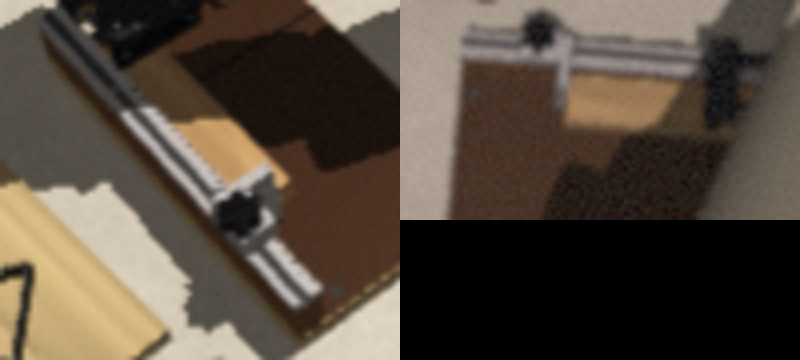

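Top view: the strip's left end at (567,95) is at the arm's right edge (570,80). I push a little more to feel contact.

Call:
play_rows(series=[[0,0.01,0,0,0,0],[0,0.02,0,0,0,0],[0,0.02,0,0,0,0],[0,0.02,0,0,0,0]])

```text
time: 21.15
ee_pos: [0.6288, -0.22, 0.2143]
eef_rot: [0.017, 1.0, -0.001, -0.0]
ft_force: [-0.5, -4.2, -1.8]
width: 0.0005
grip_force: 2.6
```

```bash
python3 - <<'E'
from look import *
show()
E
```

```text
t 21.15 tip board [ 0.0526 -0.1385  0.0323] F [-0.5 -4.2 -1.8] w 0.0005 yaw y 88.0 q [ 0.05  0.59  0.3   1.55 -0.19  1.03  1.93]
```

Call:
play_rows(series=[[0,-0.05,0,0,0,0],[0,-0.1,-0.05,0,0,0],[0,-0.1,-0.4,0,0,0],[0,-0.1,-0.5,0,0,0],[0,-0.1,-0.5,0,0,0]])

```text
time: 21.65
ee_pos: [0.6295, -0.2346, 0.2936]
eef_rot: [0.017, 1.0, -0.001, 0.003]
ft_force: [0.6, -0.5, 0.3]
width: 0.0008
grip_force: 0.0
```

```bash
python3 - <<'E'
from look import *
show(); Q=rot(88,-42); zb=w2b(Q.apply([0,0,1])+B); print("tool z in board",zb.round(3))
plan(b2w(np.array([.031,-.035,.043])-.045*zb),Q,N=2)
E
```

```text
t 21.65 tip board [ 0.0551 -0.153   0.1117] F [ 0.6 -0.5  0.3] w 0.0008 yaw y 88.1 q [ 0.06  0.52  0.32  1.48 -0.17  1.17  1.94]
tool z in board [ 0.669  0.    -0.743]
1 [0.584, 0.394, 0.269, -0.001, -0.694, 0.001] rows>= 2.4
2 [0.642, 0.393, 0.044, -0.001, -0.694, 0.001] rows>= 2.4
```

Call:
play_rows(series=[[0.58,0.39,0.27,0,-0.69,0],[0.58,0.39,0.27,0,-0.69,0],[0.58,0.39,0.27,0,-0.69,0],[0.58,0.39,0.27,0,-0.69,0]])

```text
time: 22.05
ee_pos: [0.5402, -0.1707, 0.2464]
eef_rot: [0.016, 0.984, -0.002, 0.178]
ft_force: [-0.2, -0.5, -0.3]
width: 0.0004
grip_force: 0.0
```

Call:
play_rows(series=[[0.64,0.39,0.04,0,-0.69,0],[0.64,0.39,0.04,0,-0.69,0],[0.64,0.39,0.04,0,-0.69,0],[0.64,0.39,0.04,0,-0.69,0],[0.64,0.39,0.04,0,-0.69,0]])

```text
time: 22.55
ee_pos: [0.4676, -0.1152, 0.2164]
eef_rot: [0.014, 0.94, 0.003, 0.34]
ft_force: [0.6, 0.3, -0.0]
width: 0.0008
grip_force: 0.0
```

```bash
python3 - <<'E'
from look import *
show(); Q=rot(88,-42); zb=np.array([.669,0,-.743])
plan(b2w(np.array([.031,-.035,.043])-.012*zb),Q,N=1)
E
```

```text
t 22.55 tip board [ 0.0041 -0.0356  0.0764] F [ 0.6  0.3 -0. ] w 0.0008 yaw y 88.7 q [ 0.59  0.11 -0.41  2.28 -0.81  0.11  2.52]
1 [0.056, 0.024, 0.207, 0.037, -0.077, -0.003] rows>= 0.6
```

Joints 6 and 7 are close to their limits, so I ease the tilt to about 31°.

```bash
python3 - <<'E'
from look import *
Q=rot(88,-31); zb=w2b(Q.apply([0,0,1])+B); print(zb)
plan(b2w(np.array([.031,-.035,.043])-.025*np.array([.7,0,-.7])),Q,N=1)
E
```

```text
[ 5.15038073e-01  4.81122612e-05 -8.57167301e-01]
1 [-0.164, 0.025, 0.136, 0.037, 0.29, 0.001] rows>= 1.0
```

Call:
play_rows(series=[[-0.16,0.02,0.0,0.04,0.29,0],[-0.16,0.02,0.1,0.04,0.29,0],[-0.16,0.02,0.14,0.04,0.29,0],[-0.16,0.02,0.14,0.04,0.29,0]])

```text
time: 22.95
ee_pos: [0.501, -0.1139, 0.2159]
eef_rot: [0.018, 0.964, -0.007, 0.266]
ft_force: [0.6, 1.0, -0.9]
width: 0.0005
grip_force: 0.0
```

```bash
python3 - <<'E'
from look import *
show(); s=st(); print(R.from_quat(s["eef_rot"]).apply([0,0,1]).round(3))
Q=R.from_quat(s["eef_rot"])
print("arris"); plan(b2w([.031,-.035,.043]),rot(88,-31))
d=R.from_euler("z",BY).apply([.7071,0,-.7071]); print("5mm slant units",(Q.inv().apply(d)*.005/.15).round(4))
E
```

```text
t 22.95 tip board [ 0.0145 -0.0376  0.0596] F [ 0.6  1.  -0.9] w 0.0005 yaw y 87.8 q [ 0.14  0.16  0.01  2.17 -0.21  0.28  1.88]
[ 0.512 -0.023 -0.859]
arris
1 [-0.034, 0.012, 0.151, -0.01, -0.006, 0.0] rows>= 0.5
5mm slant units [-0.0082  0.0002  0.0323]
```

Call:
play_rows(series=[[-0.02,0.01,0.06,-0.01,0,0],[-0.03,0.01,0.1,-0.01,0,0],[-0.034,0.01,0.13,-0.01,0,0],[-0.034,0.01,0.15,-0.01,0,0],[-0.034,0.01,0.15,-0.01,0,0]])

```text
time: 23.45
ee_pos: [0.5145, -0.1123, 0.1979]
eef_rot: [0.017, 0.964, -0.003, 0.266]
ft_force: [0.4, -0.1, 0.5]
width: 0.0003
grip_force: 0.0
```

Call:
play_rows(series=[[-0.004,0,0.01,0,0,0],[-0.008,0,0.02,0,0,0],[-0.012,0,0.03,0,0,0],[-0.012,0,0.03,0,0,0]])

```text
time: 23.85
ee_pos: [0.5168, -0.1125, 0.1965]
eef_rot: [0.017, 0.964, -0.003, 0.265]
ft_force: [-40.7, 4.4, 41.2]
width: 0.0006
grip_force: 28.5
```

```bash
python3 - <<'E'
from look import *
show()
E
```

```text
t 23.85 tip board [ 0.0301 -0.0342  0.0402] F [-40.7   4.4  41.2] w 0.0006 yaw y 88.1 q [ 0.16  0.23 -0.01  2.15 -0.25  0.24  1.91]
```

Call:
play_rows(series=[[0.004,0.005,-0.01,0,0,0],[0.004,0.007,-0.012,0,0,0],[0.004,0.007,-0.012,0,0,0],[0.004,0.007,-0.012,0,0,0]])

```text
time: 24.25
ee_pos: [0.5161, -0.112, 0.197]
eef_rot: [0.017, 0.964, -0.004, 0.266]
ft_force: [-14.7, -2.1, 13.7]
width: 0.0002
grip_force: 9.8
```

```bash
python3 - <<'E'
from look import *
show(); strip((.0535,-.0335,.018)); 
im=np.vstack([cv2.resize(vision.camera("scene")[165:255,205:305],(600,300),interpolation=cv2.INTER_CUBIC),cv2.resize(vision.camera("top")[135:185,320:420],(600,300),interpolation=cv2.INTER_CUBIC)])
cv2.imwrite("pics/end.png",im); show()
E
```

```text
t 24.25 tip board [ 0.0297 -0.034   0.0408] F [-14.7  -2.1  13.7] w 0.0002 yaw y 88.0 q [ 0.15  0.23 -0.01  2.15 -0.24  0.24  1.9 ]
['scene', 'top'] strip board [ 0.0535 -0.0314  0.0332] yaw rel -0.0346 476
t 24.65 tip board [ 0.0297 -0.034   0.0408] F [-15.   -0.6  14.6] w 0.0002 yaw y 88.0 q [ 0.15  0.23 -0.01  2.15 -0.24  0.24  1.9 ]
```

View pics/end.png

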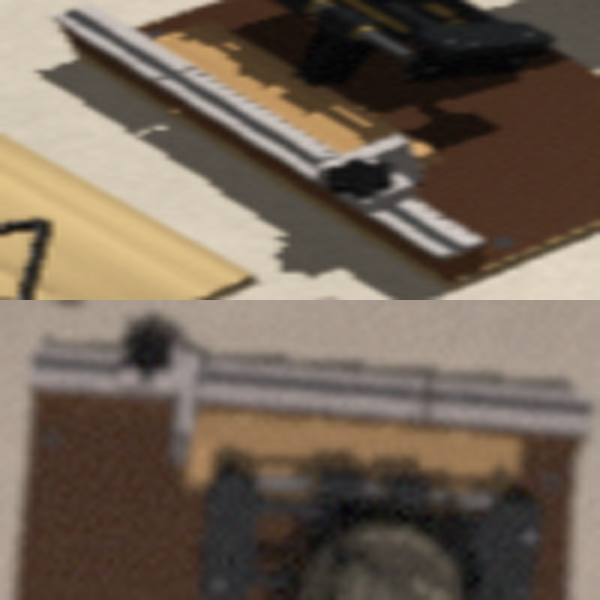

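The strip lies flush on the fence, with its left end at the lowered stop (190,430 in the top part). The push is steady at about 15 N on the fence and 15 N down.

```bash
python3 -c "
from bench import job
print(job.close_job())"
```

```text
the job is handed in; nothing more can be done
None
```

I handed the job in at about 24.7 s of the 72 s. The flip stop is down, and the strip lies against the fence with its left end at the stop. The fingers are still holding it with about 15 N towards the fence and 15 N down. The hand-in returned no verdict, and I confirmed the left end only by the push against the stop (about 4 N) and the last picture.

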